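# Sort specimen cups and vials into their colour-coded dishes

### The arm

A 6-joint arm with a two-finger parallel gripper is mounted at the origin on a cart in front of the work surface, level with it; the furniture and walls round the work are solid. World frame = base frame: x ahead of the robot, y to its left, z up, the work surface at z = 0. Lengths are in m, angles in rad, forces in N, time in s.
With the tool pointing down it reaches from about 0.3 to 0.85 m from the base axis. Payload 4.2 kg.
Tool frame: the origin (TCP) lies between the finger pads; the fingertips stand 25 mm ahead of it and the grasp point (between the pads) lies 6 mm ahead of it (robot.tip_extent is the z of the fingertips in the tool frame, in m); z points along the fingers, y is the line along which they close (so a half turn about z gives the same grasp; the last joint's range is limited). The gripper opens to 91 mm and grips with 3 to 60 N. Pads are 32 mm wide; open, the fingers measure 118 mm over their backs; the gripper's body (76 mm by 178 mm) begins 60 mm behind the grasp point.
Start: joints at [1.304, 0.32, 1.565, -0, 1.257, -0.02], TCP at [0.14, 0.558, 0.239] pointing down, gripper open.
Joint ranges: [-3.11, 3.11], [-0.84, 2.01], [0.21, 2.61], [-1.34, 4.49], [0.05, 2.63], [-2.56, 2.56]. Speed limits (rad/s): [2.57, 2.57, 3.14, 3.14, 3.14, 3.14].

### API

Orientations are given as a unit quaternion [x, y, z, w].
In Python, from station import readout, get_image, job_done, robot gives the robot as it stands.
- The arm moves only by the tool play_rows, never from a script. Its argument "series" is a list that holds one entry, the list of rows, each a list of 7 numbers: the shift along the tool's x, y, z in mm, then the turn, a rotation vector about the tool's x, y, z in degrees, then the finger opening in mm, from 0 to 91.2. In form: [[[dx, dy, dz, wx, wy, wz, fingers], ...]]. A call has 1 to 8 rows; each row is the pose to reach, as a shift and turn from the pose commanded when the call began, along the tool's axes at that moment; what a row does not reach only later rows make up. A row lasts 1/8 s, in which the tool goes at most 62.5 mm and 10.7 degrees, less where a joint would pass 70% of its speed; a pose out of reach is approached as far as the arm can. A call with a gripper value outside its range is refused whole. The fingers move at their own pace and stop on an object; the grip force is fixed at half the most. Time passes only in rows, so rows that repeat a pose let the fingers close. It gives the time, the measured TCP pose, the force, the opening and the grip force at its end, in the units of the state.
- readout.state(): the state, without advancing time (a new reading comes with each control period).
- get_image(name): name is "scene" or "top" or "wrist"; returns a dict with "img" (420x560x3 uint8, red, green, blue), "vfov" (degrees; the focal length in pixels is half the picture's height over the tangent of half this angle, whatever the lens; pixels are square), "cx", "cy" (the principal point, pixels), "k1" (the pictures are not rectified: a ray, as slopes to the right and down, at radius r is drawn at 1 + k1 r^2 times it, then the intrinsics apply), "R" (3x3) and "t" (3): a world point X has camera coordinates R X + t. Camera axes: x right, y down, z forward; pixel columns grow to the right and rows downward; lengths in m; the calibration is good to about 2 mm. A picture is of the moment at which its call begins. There is no depth.
- job_done(): hands the job in; it is judged then, once.
The state is a dict: "t": time; "joints": joint angles; "qvel": joint speeds; "joint_torque": joint torques, N m; "eef_pos": TCP position; "tool_rot": TCP orientation; "wrist_force": force on the tool from outside, world axes, zero at the start; "wrist_torque": the same for the moment, N m; "gripper_width": opening from 0.0 (shut) to 1.0 (fully open); "grip_force": force on a finger pad.
Only numpy, scipy, OpenCV 4.12 (cv2) and the standard library are available. Lean on these libraries where they do the work, as an engineer would, in place of code of your own. Each camera call takes 0.05 s, during which the arm holds its last target. There are 200 camera calls.

### The job

Sort the mixed specimens: stand each specimen cup and each vial upright on the floor of the round dish whose colour matches its lid or cap (blue, orange, red, green). Set each one down gently, never dropping it or tipping it over. The grey-capped vial has no dish: leave it and the swab box where they stand.

Things in the scene. Friction and masses are not known exactly. Their poses are not given: they have to be found in the camera images.
- cup_blue: specimen cup, white tapered body with a blue screw lid, standing upright; 66 mm tall, lid 61 mm across from 52 to 66 mm above the foot, body 54 mm across (a little less at the foot); 45 g or so. Origin at the centre of its underside, z up its axis. Grasp the lid or the upper body from above
- cup_orange: specimen cup, white tapered body with an orange screw lid, standing upright; 66 mm tall, lid 61 mm across from 52 to 66 mm above the foot, body 54 mm across (a little less at the foot); 45 g or so. Origin at the centre of its underside, z up its axis. Grasp the lid or the upper body from above
- vial_red: brown (amber) injection vial with a red cap, standing upright; 46 mm tall, body 22 mm across up to 39 mm, cap 20 mm across above that; 22 g or so. Origin at the centre of its underside, z up its axis
- vial_green: brown (amber) injection vial with a green cap, standing upright; 46 mm tall, body 22 mm across up to 39 mm, cap 20 mm across above that; 22 g or so. Origin at the centre of its underside, z up its axis
- dish_blue: blue low round open dish for the blue-lidded cup, fixed to the table (it does not move when touched); flat floor 4 mm above the table, 82 mm across inside at the floor, rim 14 mm above the table and 3 mm thick, 92 mm across over the rim, with a small flat tab (16 mm long, 8 mm high) on its own -x side carrying a blank label. Origin on the table at the dish's centre, z up
- dish_orange: orange low round open dish for the orange-lidded cup, fixed to the table (it does not move when touched); flat floor 4 mm above the table, 82 mm across inside at the floor, rim 14 mm above the table and 3 mm thick, 92 mm across over the rim, with a small flat tab (16 mm long, 8 mm high) on its own -x side carrying a blank label. Origin on the table at the dish's centre, z up
- dish_red: red low round open dish for the red-capped vial, fixed to the table (it does not move when touched); flat floor 4 mm above the table, 50 mm across inside at the floor, rim 14 mm above the table and 3 mm thick, 60 mm across over the rim, with a small flat tab (16 mm long, 8 mm high) on its own -x side carrying a blank label. Origin on the table at the dish's centre, z up
- dish_green: green low round open dish for the green-capped vial, fixed to the table (it does not move when touched); flat floor 4 mm above the table, 50 mm across inside at the floor, rim 14 mm above the table and 3 mm thick, 60 mm across over the rim, with a small flat tab (16 mm long, 8 mm high) on its own -x side carrying a blank label. Origin on the table at the dish's centre, z up
- vial_grey: brown (amber) injection vial with a grey cap, standing upright; 46 mm tall, body 22 mm across up to 39 mm, cap 20 mm across above that; 22 g or so. Origin at the centre of its underside, z up its axis. A bystander among the rest: it stays where it is
- swabs: white open carton of swabs, 61 x 62 mm, 44 mm tall with a raised flap to 59 mm, standing at the back of the work area in front of the machines. Origin at the centre of its underside. A bystander: it stays where it is
There are look-alikes about, which are no part of the job. Leave any purple look-alike of the vial_red alone.

How it is judged:
By the outcome, as a careful person would: the job done as asked, in the order asked, and still so for the second after the job is handed in, with the robot touching nothing.
It also fails if it takes over 109 s, if anything falls off the work surface, if the arm or the gripper's body presses on something with over 40 N, if the wrist force passes 120 N, or if a joint passes its speed limit or range.

## Working session

There is one attempt and no reset: what is moved stays moved. The work goes in short steps, Python scripts to look and compute and a tool call to move; the robot and the scene stay as the last step left them, time stands still between calls to the robot, and variables do not carry over. Pictures are saved under pics/ and viewed, at most 14 in all, crops included, and the job is handed in when it is done.

Besides the shell and the picture viewer there is one more tool, called after "Emit:" as name(argument=value, ...), one argument or row to a line, values as JSON. play_rows: Moves the arm, as the interface text tells. Its arguments: {"type":"object","properties":{"series":{"type":"array","items":{"type":"array","items":{"type":"array","items":{"type":"number"}}}}},"required":["series"]}

```bash
mkdir -p pics; ls
python3 - <<'E'
from station import readout,get_image
import cv2
s=readout.state();print({k:s[k] for k in("t","eef_pos","tool_rot","gripper_width","wrist_force")})
for n in("top","scene"):
    g=get_image(n);cv2.imwrite(f"pics/{n}0.png",g["img"][:,:,::-1]);print(n,g["vfov"],g["cx"],g["cy"],g["k1"],(-g["R"].T@g["t"]))
E
```

```text
pics
{'t': 0.0, 'eef_pos': array([0.14035533, 0.55711362, 0.23812236]), 'tool_rot': array([ 1.23081386e-01,  9.92396182e-01, -8.82788130e-04, -1.05848858e-04]), 'gripper_width': 0.9982179790972713, 'wrist_force': array([-0.65898764, -0.10773139,  0.34019854])}
top 42.707688154163705 267.24039940879 209.8387296436164 -0.061960370064997175 [0.49832685 0.03350719 1.24266374]
scene 54.91654650513988 277.0938050378157 211.38849829846956 -0.08898690788091257 [ 0.08312445 -0.7360236   0.51123842]
```

View pics/top0.png

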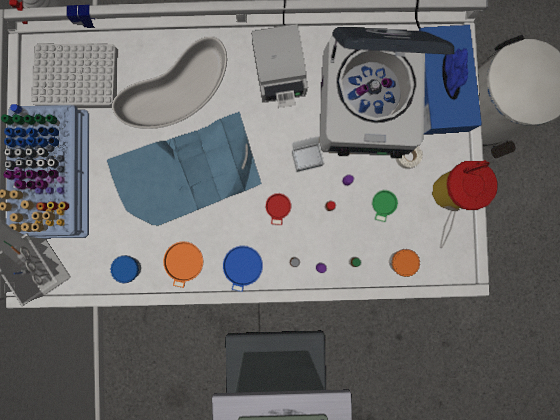

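View pics/scene0.png

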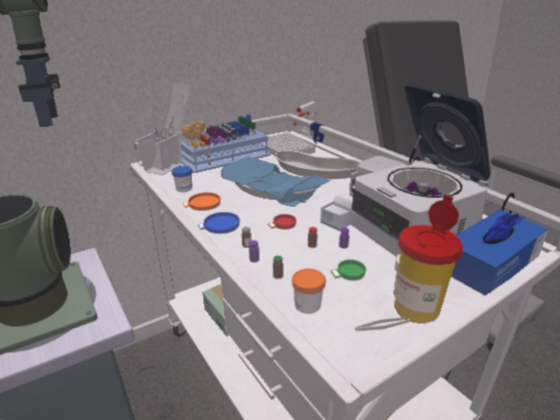

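The top view shows:
- **Cups:** blue (124,269), orange (405,263).
- **Vials:** red (330,206), green (355,262), grey (294,262), with purple decoys at (348,180) and (321,267).
- **Dishes:** orange (184,261), blue (243,266), red (278,207), green (385,203).

The scene view agrees with this.

```bash
cat > h.py <<'E'
import numpy as np,cv2
from station import get_image
HUE={"blue":(105,125),"orange":(5,16),"red":(-6,4),"green":(55,85)}
def cast(g,uv,z):
    f=g["img"].shape[0]/2/np.tan(np.radians(g["vfov"])/2)
    K=np.array([[f,0,g["cx"]],[0,f,g["cy"]],[0,0,1.]])
    p=cv2.undistortPoints(np.array(uv,float).reshape(-1,1,2),K,np.array([g["k1"],0,0,0.])).reshape(-1,2)
    d=np.c_[p,np.ones(len(p))]@g["R"]; c=-g["R"].T@g["t"]
    return (c+d*((z-c[2])/d[:,2])[:,None])[:,:2]
def mask(g,c):
    h,s,v=cv2.split(cv2.cvtColor(g["img"],cv2.COLOR_RGB2HSV).astype(np.int16))
    h=np.where(h>170,h-180,h) ; a,b=HUE[c]
    return ((h>=a)&(h<=b)&(s>120)&(v>40)).astype(np.uint8)
def blobs(g,c,amin=25):
    cs,_=cv2.findContours(mask(g,c),cv2.RETR_EXTERNAL,cv2.CHAIN_APPROX_NONE)
    return [k.reshape(-1,2) for k in cs if cv2.contourArea(k)>amin]
def circ(g,k,z):
    P=cast(g,k,z).astype(np.float32); (x,y),r=cv2.minEnclosingCircle(P)
    return x,y,2*r
E
python3 - <<'E'
from h import *
for n in("top","scene"):
    g=get_image(n)
    for c in HUE:
        for k in blobs(g,c):
            u=k.mean(0)
            if n=="top" and not(170<u[1]<290 and 90<u[0]<430): continue
            if n=="scene" and not(150<u[1]<310 and 165<u[0]<380): continue
            print(n,c,u.round(),cv2.contourArea(k),*[f"z{int(z*1e3)}:"+str((np.array(circ(g,k,z))*1e3).round()) for z in(.066,.046,.014)])
E
```

```text
top blue [124. 269.] 539.5 z66:[448. 338.  61.] z46:[447. 343.  62.] z14:[446. 352.  64.]
top blue [242. 267.] 1161.0 z66:[443.  81.  96.] z46:[442.  81.  98.] z14:[441.  83. 100.]
top orange [405. 263.] 552.0 z66:[ 446. -278.   62.] z46:[ 445. -284.   63.] z14:[ 444. -292.   65.]
top orange [182. 265.] 1187.5 z66:[455. 210. 100.] z46:[454. 213. 101.] z14:[453. 218. 104.]
top red [331. 205.] 44.0 z66:[ 576. -117.   18.] z46:[ 577. -120.   19.] z14:[ 579. -124.   19.]
top red [278. 207.] 471.5 z66:[575.  -1.  59.] z46:[576.  -2.  60.] z14:[578.  -3.  62.]
top green [356. 262.] 31.5 z66:[ 450. -170.   16.] z46:[ 450. -174.   17.] z14:[ 448. -179.   17.]
top green [384. 203.] 442.5 z66:[ 576. -235.   61.] z46:[ 577. -240.   62.] z14:[ 579. -247.   63.]
scene blue [221. 222.] 380.0 z66:[403. -10.  82.] z46:[417.  23.  86.] z14:[440.  75.  92.]
scene blue [181. 170.] 106.5 z66:[443. 322.  69.] z46:[460. 370.  73.] z14:[486. 446.  78.]
scene orange [308. 281.] 581.0 z66:[ 438. -287.   68.] z46:[ 454. -267.   71.] z14:[ 480. -234.   76.]
scene orange [203. 201.] 383.5 z66:[414. 106.  90.] z46:[429. 144.  95.] z14:[452. 205. 101.]
scene red [284. 220.] 136.0 z66:[521. -86.  56.] z46:[541. -57.  59.] z14:[572. -10.  63.]
scene green [353. 270.] 70.0 z66:[ 529. -307.   35.] z46:[ 549. -288.   36.] z14:[ 581. -257.   39.]
```

```bash
cat >> h.py <<'E'
from scipy.optimize import least_squares
def fit(g,k,z,D):
    P=cast(g,k,z); m=P.mean(0)
    q=least_squares(lambda c:np.hypot(*(P-c).T)-D/2,m,loss="soft_l1",f_scale=.001).x
    return q, np.median(abs(np.hypot(*(P-q).T)-D/2))
E
python3 - <<'E'
from h import *
for n in("top","scene"):
    g=get_image(n)
    for c in HUE:
        for k in blobs(g,c,25):
            u=k.mean(0)
            if n=="top" and not(170<u[1]<290 and 90<u[0]<430): continue
            if n=="scene" and not(150<u[1]<310 and 165<u[0]<380): continue
            a=cv2.contourArea(k); q=cast(g,[u],.03)[0]
            o=min([(fit(g,k,z,D)[::-1]+((z,D),)) for z,D in((.066,.061),(.046,.020),(.014,.092 if c in("blue","orange") else .060))],key=lambda t:t[0])
            print(n,c,(o[1]*1e3).round(1),round(o[0]*1e3,1),o[2])
E
```

```text
top blue [447.7 338.4] 1.7 (0.066, 0.061)
top blue [445.1  82.1] 2.2 (0.014, 0.092)
top orange [ 445.4 -278.4] 1.1 (0.066, 0.061)
top orange [457.9 217.8] 1.7 (0.014, 0.092)
top red [ 577.4 -120.1] 1.4 (0.046, 0.02)
top red [579.4  -2.7] 1.8 (0.014, 0.06)
top green [ 448.7 -170.4] 1.9 (0.046, 0.02)
top green [ 580.4 -248.7] 2.5 (0.014, 0.06)
scene blue [404.2 -14. ] 3.7 (0.066, 0.061)
scene blue [439.9 323.9] 3.2 (0.066, 0.061)
scene orange [ 438.8 -287.3] 1.9 (0.066, 0.061)
scene orange [453.6 204.6] 2.2 (0.014, 0.092)
scene red [528.8 -95. ] 5.8 (0.066, 0.061)
scene green [ 546.1 -288.5] 3.9 (0.046, 0.02)
```

Emit:
play_rows(
  series=[
    [[-50, -20, 0, 0, 0, -2, 91], [-110, -43, 0, 0, 0, -5, 91], [-170, -66, 0, 0, 0, -8, 91], [-230, -90, 0, 0, 0, -11, 91], [-290, -113, 0, 0, 0, -14, 91], [-340, -132, 0, 0, 0, -14.1, 91], [-352, -137, 0, 0, 0, -14.1, 91], [-352, -137, 0, 0, 0, -14.1, 91]],
  ],
)

```text
t: 1.3
eef_pos: [0.4485, 0.3385, 0.2387]
tool_rot: [0.001, 1.0, 0.0, -0.0]
wrist_force: [-0.1, 1.6, -0.9]
gripper_width: 0.992
grip_force: 0.0
```

```bash
cat > w.py <<'E'
import sys
from h import *
from station import readout
from scipy.spatial.transform import Rotation as Ro
def st():
    s=readout.state(); print("t",round(s["t"],2),"pos",(s["eef_pos"]*1e3).round(1),"yaw y-axis",Ro.from_quat(s["tool_rot"]).as_matrix()[:2,1].round(3),"w",round(s["gripper_width"]*91.2,1),"F",s["wrist_force"].round(1),"grip",round(float(s["grip_force"]),1))
if __name__=="__main__":
    st(); g=get_image("wrist"); cv2.imwrite(f"pics/{sys.argv[1]}.png",g["img"][:,:,::-1])
    for c in HUE:
        for k in blobs(g,c,150):
            print(c,k.mean(0).round(),k.min(0),k.max(0),*[(z,D,(q*1e3).round(1),round(r*1e3,1)) for z,D in((.066,.061),(.046,.02),(.014,.092),(.014,.06)) for q,r in [fit(g,k,z,D)] if r<.004])
E
python3 w.py w1
```

```text
t 1.3 pos [448.5 338.5 238.7] yaw y-axis [0.002 1.   ] w 90.5 F [-0.1  1.6 -0.9] grip 0.0
blue [281. 194.] [252 164] [310 222] (0.066, 0.061, array([446.7, 340.8]), np.float64(2.1)) (0.014, 0.06, array([458.1, 341.1]), np.float64(3.0))
blue [ 61. 180.] [ 21 138] [ 98 222] (0.014, 0.092, array([445.7,  84.4]), np.float64(0.8))
orange [175. 190.] [135 148] [212 233] (0.014, 0.092, array([458.2, 218.1]), np.float64(1.6))
```

View pics/w1.png

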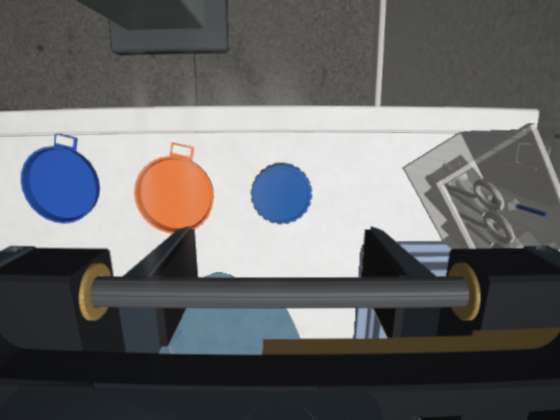

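Blue lid centre is at (447,340) and matches the top view. Both dishes agree too. Descending to grasp the lid.

Emit:
play_rows(
  series=[
    [[1.5, 1.5, 50, 0, 0, 0, 91], [1.5, 1.5, 100, 0, 0, 0, 91], [1.5, 1.5, 145, 0, 0, 0, 91], [1.5, 1.5, 165, 0, 0, 0, 91], [1.5, 1.5, 175, 0, 0, 0, 91], [1.5, 1.5, 175, 0, 0, 0, 70], [1.5, 1.5, 175, 0, 0, 0, 50], [1.5, 1.5, 175, 0, 0, 0, 50]],
  ],
)

```text
t: 2.35
eef_pos: [0.4473, 0.3407, 0.0651]
tool_rot: [0.0, 1.0, 0.001, 0.001]
wrist_force: [-0.5, -0.2, 1.1]
gripper_width: 0.698
grip_force: 0.0
```

Emit:
play_rows(
  series=[
    [[0, 0, 0, 0, 0, 0, 50], [0, 0, 0, 0, 0, 0, 50], [0, 0, 0, 0, 0, 0, 50], [0, 0, 0, 0, 0, 0, 50]],
  ],
)

```text
t: 2.85
eef_pos: [0.4473, 0.3405, 0.0649]
tool_rot: [0.0, 1.0, 0.0, 0.001]
wrist_force: [-1.1, -0.7, 6.6]
gripper_width: 0.642
grip_force: 30.0
```

Emit:
play_rows(
  series=[
    [[0, 0, -15, 0, 0, 0, 50], [0, 0, -40, 0, 0, 0, 50], [0, -10, -55, 0, 0, 0, 50], [0, -30, -60, 0, 0, 0, 50], [0, -60, -60, 0, 0, 0, 50], [0, -95, -60, 0, 0, 0, 50], [1, -130, -60, 0, 0, 0, 50], [1, -165, -60, 0, 0, 0, 50]],
  ],
)

```text
t: 3.85
eef_pos: [0.4445, 0.1727, 0.1234]
tool_rot: [0.001, 1.0, -0.0, -0.001]
wrist_force: [0.3, 0.2, -0.6]
gripper_width: 0.641
grip_force: 30.0
```

Emit:
play_rows(
  series=[
    [[0, -30, 0, 0, 0, 0, 50], [0, -55, 0, 0, 0, 0, 50], [1, -75, 0, 0, 0, 0, 50], [1, -87, 0, 0, 0, 0, 50], [1, -92, 0, 0, 0, 0, 50], [1, -92, 0, 0, 0, 0, 50]],
  ],
)

```text
t: 4.6
eef_pos: [0.4446, 0.0831, 0.1239]
tool_rot: [0.001, 1.0, 0.0, -0.0]
wrist_force: [-0.1, 0.3, -0.7]
gripper_width: 0.64
grip_force: 30.0
```

```bash
python3 w.py w2
```

```text
t 4.6 pos [444.6  83.1 123.9] yaw y-axis [0.001 1.   ] w 58.4 F [-0.1  0.3 -0.7] grip 30.0
blue [279. 315.] [233 308] [325 328] (0.066, 0.061, array([482.7,  83. ]), np.float64(3.0))
blue [281. 219.] [218 142] [342 277]
orange [129. 223.] [114 209] [138 239] (0.066, 0.061, array([437.8,  16.7]), np.float64(3.9)) (0.046, 0.02, array([442.5, -23. ]), np.float64(2.0))
orange [443. 213.] [387 158] [496 258] (0.014, 0.092, array([454.7, 216.7]), np.float64(3.3))
```

View pics/w2.png

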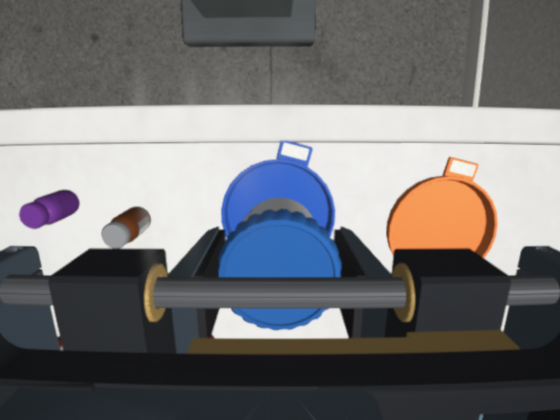

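The cup is held upright, lid at (280,268), and is lined up with the dish (280,210). Lowering it.

Emit:
play_rows(
  series=[
    [[0, 0, 15, 0, 0, 0, 50], [0, 0, 30, 0, 0, 0, 50], [0, 0, 42, 0, 0, 0, 50], [0, 0, 49, 0, 0, 0, 50], [0, 0, 52, 0, 0, 0, 50], [0, 0, 54, 0, 0, 0, 50], [0, 0, 54.5, 0, 0, 0, 50], [0, 0, 54.5, 0, 0, 0, 50]],
  ],
)

```text
t: 5.65
eef_pos: [0.4448, 0.0833, 0.0697]
tool_rot: [0.0, 1.0, 0.0, 0.0]
wrist_force: [0.5, -0.2, 0.1]
gripper_width: 0.644
grip_force: 30.0
```

Not yet in contact, so I'll ease down in small steps.

Emit:
play_rows(
  series=[
    [[0, 0, 0.5, 0, 0, 0, 50], [0, 0, 1, 0, 0, 0, 50], [0, 0, 1, 0, 0, 0, 50]],
  ],
)

```text
t: 6.02
eef_pos: [0.4448, 0.0832, 0.0688]
tool_rot: [0.0, 1.0, 0.0, 0.0]
wrist_force: [-1.8, -0.6, 5.0]
gripper_width: 0.638
grip_force: 30.0
```

Emit:
play_rows(
  series=[
    [[0, 0, 0, 0, 0, 0, 70], [0, 0, 0, 0, 0, 0, 85], [0, 0, 0, 0, 0, 0, 91], [0, 0, 0, 0, 0, 0, 91], [0, 0, -20, 0, 0, 0, 91], [0, 0, -60, 0, 0, 0, 91], [0, 0, -110, 0, 0, 0, 91], [0, 0, -170, 0, 0, 0, 91]],
  ],
)

```text
t: 7.02
eef_pos: [0.4439, 0.0831, 0.2394]
tool_rot: [0.0, 1.0, -0.0, -0.001]
wrist_force: [1.1, 0.1, -0.3]
gripper_width: 0.999
grip_force: 0.0
```

```bash
python3 w.py w3
```

```text
t 7.03 pos [443.9  83.1 239.4] yaw y-axis [0.001 1.   ] w 91.1 F [ 1.1  0.1 -0.3] grip 0.0
blue [279. 185.] [240 144] [317 226] (0.014, 0.092, array([445.7,  82.5]), np.float64(2.0))
orange [396. 194.] [357 147] [434 237] (0.014, 0.092, array([458.1, 217.4]), np.float64(1.4))
green [ 42. 196.] [ 34 189] [ 51 203] (0.046, 0.02, array([ 448.2, -170.7]), np.float64(1.4))
```

Emit:
play_rows(
  series=[
    [[0, -50, 0, 0, 0, 0, 91], [0, -110, 0, 0, 0, 0, 91], [0, -170, 0, 0, 0, 0, 91], [0, -230, 0, 0, 0, 0, 91], [-1, -290, 0, 0, 0, 0, 91], [-1, -340, 0, 0, 0, 0, 91], [-1, -362, 0, 0, 0, 0, 91], [-1, -362, 0, 0, 0, 0, 91]],
  ],
)

```text
t: 8.07
eef_pos: [0.4452, -0.2793, 0.2379]
tool_rot: [0.001, 1.0, 0.001, -0.0]
wrist_force: [-0.3, 0.1, -0.2]
gripper_width: 0.997
grip_force: 0.0
```

```bash
python3 w.py w4
```

```text
t 8.07 pos [ 445.2 -279.3  237.9] yaw y-axis [0.003 1.   ] w 90.9 F [-0.3  0.1 -0.2] grip 0.0
blue [553. 189.] [543 159] [559 218] (0.066, 0.061, array([434.7,  17.6]), np.float64(2.1)) (0.014, 0.06, array([446.1,  60. ]), np.float64(4.0))
orange [279. 195.] [249 165] [308 224] (0.066, 0.061, array([ 444.4, -279.8]), np.float64(1.7)) (0.014, 0.06, array([ 455.8, -279.6]), np.float64(3.5))
green [380. 194.] [372 187] [388 202] (0.046, 0.02, array([ 447.2, -173.8]), np.float64(1.5))
```

View pics/w4.png

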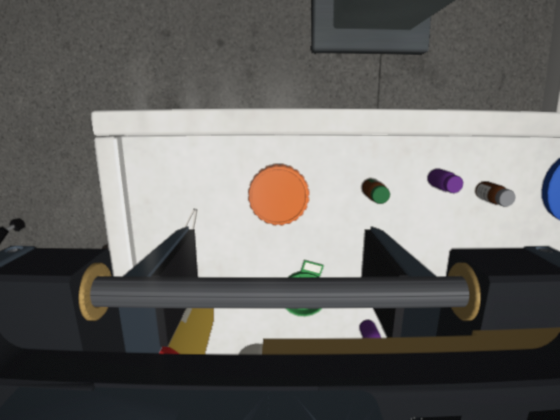

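The orange lid at (279,195) is centred, and the green vial at (380,192) is clear of the fingers.

Emit:
play_rows(
  series=[
    [[0.5, 0, 50, 0, 0, 0, 91], [0.5, 0, 100, 0, 0, 0, 91], [0.5, 0, 145, 0, 0, 0, 91], [0.5, 0, 165, 0, 0, 0, 91], [0.5, 0, 174, 0, 0, 0, 91], [0.5, 0, 174, 0, 0, 0, 70], [0.5, 0, 174, 0, 0, 0, 50], [0.5, 0, 174, 0, 0, 0, 50]],
  ],
)

```text
t: 9.12
eef_pos: [0.4455, -0.279, 0.0654]
tool_rot: [0.0, 1.0, -0.0, 0.001]
wrist_force: [1.1, 0.3, 0.1]
gripper_width: 0.702
grip_force: 0.0
```

Emit:
play_rows(
  series=[
    [[0, 0, 0, 0, 0, 0, 50], [0, 0, 0, 0, 0, 0, 50], [0, 0, 0, 0, 0, 0, 50], [0, 0, 0, 0, 0, 0, 50]],
  ],
)

```text
t: 9.62
eef_pos: [0.4454, -0.2791, 0.0652]
tool_rot: [0.0, 1.0, -0.0, 0.001]
wrist_force: [0.2, -0.1, 6.5]
gripper_width: 0.652
grip_force: 30.0
```

Next stop is the orange dish at (458,218). I'll carry the cup high so it clears the placed blue cup.

Emit:
play_rows(
  series=[
    [[0, 0, -15, 0, 0, 0, 50], [0, 0, -45, 0, 0, 0, 50], [0, 0, -80, 0, 0, 0, 50], [0, 8, -110, 0, 0, 0, 50], [0, 25, -127, 0, 0, 0, 50], [0, 55, -130, 0, 0, 0, 50], [0, 95, -130, 0, 0, 0, 50], [0, 140, -130, 0, 0, 0, 50]],
  ],
)

```text
t: 10.62
eef_pos: [0.4443, -0.137, 0.1942]
tool_rot: [0.001, 1.0, 0.0, -0.0]
wrist_force: [-0.4, 0.8, -0.7]
gripper_width: 0.65
grip_force: 30.0
```

Emit:
play_rows(
  series=[
    [[0, 45, 0, 0, 0, 0, 50], [-2, 90, 0, 0, 0, 0, 50], [-4, 135, 0, 0, 0, 0, 50], [-6, 180, 0, 0, 0, 0, 50], [-8, 225, 0, 0, 0, 0, 50], [-10, 265, 0, 0, 0, 0, 50], [-12, 300, 0, 0, 0, 0, 50], [-12, 325, 0, 0, 0, 0, 50]],
  ],
)

```text
t: 11.62
eef_pos: [0.4561, 0.188, 0.1941]
tool_rot: [-0.0, 1.0, -0.0, -0.001]
wrist_force: [0.4, -1.1, 0.2]
gripper_width: 0.654
grip_force: 30.0
```

```bash
python3 -c "
import w;w.st()"
```

```text
t 11.62 pos [456.1 188.  194.1] yaw y-axis [-0.001  1.   ] w 59.7 F [ 0.4 -1.1  0.2] grip 30.0
```

Emit:
play_rows(
  series=[
    [[-2, 16, 0, 0, 0, 0, 50], [-2, 26, 10, 0, 0, 0, 50], [-2, 31, 30, 0, 0, 0, 50], [-2, 31, 55, 0, 0, 0, 50], [-2, 31, 80, 0, 0, 0, 50], [-2, 31, 98, 0, 0, 0, 50], [-2, 31, 108, 0, 0, 0, 50], [-2, 31, 110, 0, 0, 0, 50]],
  ],
)

```text
t: 12.62
eef_pos: [0.4589, 0.2168, 0.0838]
tool_rot: [0.001, 1.0, -0.0, -0.001]
wrist_force: [0.1, -0.2, -0.3]
gripper_width: 0.652
grip_force: 30.0
```

```bash
python3 w.py w5
```

```text
t 12.62 pos [458.9 216.8  83.8] yaw y-axis [0.001 1.   ] w 59.5 F [ 0.1 -0.2 -0.3] grip 30.0
blue [ 80. 196.] [  0 125] [148 275]
orange [278. 315.] [232 308] [325 328]
orange [282. 222.] [214 142] [346 277] (0.066, 0.061, array([438.1, 217.7]), np.float64(2.6))
```

View pics/w5.png

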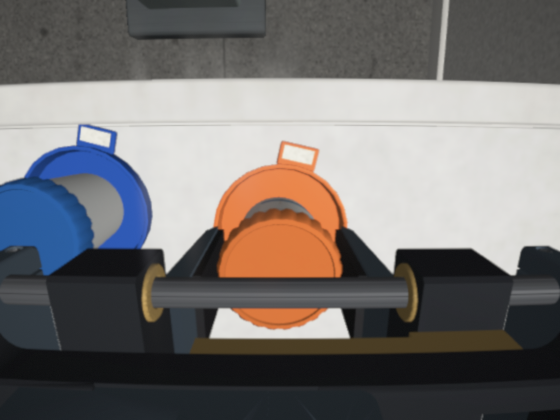

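The orange cup (280,268) is held upright over its dish (281,220). The blue cup stands in its own dish on the left.

Emit:
play_rows(
  series=[
    [[0, 0, 5, 0, 0, 0, 50], [0, 0, 9, 0, 0, 0, 50], [0, 0, 12, 0, 0, 0, 50], [0, 0, 13.5, 0, 0, 0, 50], [0, 0, 14.3, 0, 0, 0, 50], [0, 0, 14.8, 0, 0, 0, 50], [0, 0, 15, 0, 0, 0, 50], [0, 0, 15, 0, 0, 0, 50]],
  ],
)

```text
t: 13.68
eef_pos: [0.4593, 0.2173, 0.0695]
tool_rot: [0.0, 1.0, 0.0, 0.0]
wrist_force: [-0.3, 1.1, -0.5]
gripper_width: 0.654
grip_force: 30.0
```

Emit:
play_rows(
  series=[
    [[0, 0, 0.5, 0, 0, 0, 50], [0, 0, 1, 0, 0, 0, 50], [0, 0, 1, 0, 0, 0, 50]],
  ],
)

```text
t: 14.05
eef_pos: [0.4596, 0.2173, 0.0692]
tool_rot: [0.0, 1.0, 0.0, 0.001]
wrist_force: [-0.8, -0.7, 5.9]
gripper_width: 0.65
grip_force: 30.0
```

Emit:
play_rows(
  series=[
    [[0, 0, 0, 0, 0, 0, 70], [0, 0, 0, 0, 0, 0, 85], [0, 0, 0, 0, 0, 0, 91], [0, 0, 0, 0, 0, 0, 91], [0, 0, -20, 0, 0, 0, 91], [0, 0, -60, 0, 0, 0, 91], [0, 0, -110, 0, 0, 0, 91], [0, 0, -140, 0, 0, 0, 91]],
  ],
)

```text
t: 15.05
eef_pos: [0.4599, 0.2175, 0.2109]
tool_rot: [0.0, 1.0, 0.001, 0.001]
wrist_force: [0.8, 0.0, -0.8]
gripper_width: 0.993
grip_force: 0.0
```

Emit:
play_rows(
  series=[
    [[-20, -50, 0, 0, 0, 0, 91], [-40, -105, 0, 0, 0, 0, 91], [-58, -160, 0, 0, 0, 0, 91], [-75, -215, 0, 0, 0, 0, 91], [-93, -270, 0, 0, 0, 0, 91], [-110, -320, 0, 0, 0, 0, 91], [-118, -338, 0, 0, 0, 0, 50], [-118, -338, 0, 0, 0, 0, 50]],
  ],
)

```text
t: 16.05
eef_pos: [0.5771, -0.1212, 0.2079]
tool_rot: [0.001, 1.0, 0.0, -0.0]
wrist_force: [-0.7, 0.2, -0.2]
gripper_width: 0.811
grip_force: 0.0
```

```bash
python3 w.py w6
```

```text
t 16.05 pos [ 577.1 -121.2  207.9] yaw y-axis [0.002 1.   ] w 74.0 F [-0.7  0.2 -0.2] grip 0.0
blue [499.  52.] [440   0] [559 107]
red [279. 198.] [270 188] [289 207] (0.046, 0.02, array([ 576.4, -120.8]), np.float64(0.9))
red [391. 188.] [365 153] [419 221] (0.066, 0.061, array([568.9, -27.1]), np.float64(3.7)) (0.014, 0.06, array([579.1,  -3.1]), np.float64(1.2))
green [166. 193.] [153 166] [184 222] (0.014, 0.06, array([ 580.4, -249.9]), np.float64(1.3))
```

View pics/w6.png

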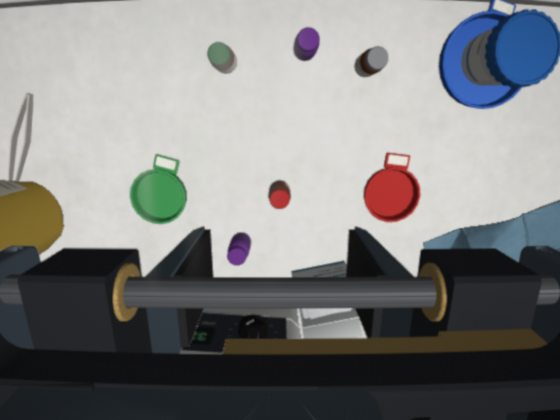

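The red vial is at (279,198). The purple decoy (238,250) sits outside the closing lane.

Emit:
play_rows(
  series=[
    [[0.5, 0.5, 50, 0, 0, 0, 50], [0.5, 0.5, 95, 0, 0, 0, 50], [0.5, 0.5, 130, 0, 0, 0, 50], [0.5, 0.5, 153, 0, 0, 0, 50], [0.5, 0.5, 164, 0, 0, 0, 50], [0.5, 0.5, 167, 0, 0, 0, 50], [0.5, 0.5, 167, 0, 0, 0, 40], [0.5, 0.5, 167, 0, 0, 0, 30]],
  ],
)

```text
t: 17.1
eef_pos: [0.5771, -0.1204, 0.0425]
tool_rot: [0.0, 1.0, -0.0, 0.001]
wrist_force: [-0.5, -0.1, -0.4]
gripper_width: 0.362
grip_force: 0.0
```

Emit:
play_rows(
  series=[
    [[0, 0, 0, 0, 0, 0, 24], [0, 0, 0, 0, 0, 0, 16], [0, 0, 0, 0, 0, 0, 14], [0, 0, 0, 0, 0, 0, 14], [0, 0, 0, 0, 0, 0, 14], [0, 0, 0, 0, 0, 0, 14]],
  ],
)

```text
t: 17.85
eef_pos: [0.5768, -0.1205, 0.0418]
tool_rot: [0.0, 1.0, -0.0, 0.0]
wrist_force: [-0.3, -1.1, 5.0]
gripper_width: 0.232
grip_force: 30.0
```

Emit:
play_rows(
  series=[
    [[0, 0, -10, 0, 0, 0, 14], [0, 0, -25, 0, 0, 0, 14], [0, 6, -37, 0, 0, 0, 14], [0, 22, -40, 0, 0, 0, 14], [-1, 48, -40, 0, 0, 0, 14], [-2, 78, -40, 0, 0, 0, 14], [-2, 102, -40, 0, 0, 0, 14], [-2, 114, -40, 0, 0, 0, 14]],
  ],
)

```text
t: 18.85
eef_pos: [0.5781, -0.0043, 0.0814]
tool_rot: [-0.001, 1.0, 0.0, -0.0]
wrist_force: [0.6, -0.4, -0.5]
gripper_width: 0.23
grip_force: 30.0
```

Emit:
play_rows(
  series=[
    [[0, 3.5, 0, 0, 0, 0, 14], [0, 3.5, 10, 0, 0, 0, 14], [0, 3.5, 17, 0, 0, 0, 14], [0, 3.5, 20, 0, 0, 0, 14], [0, 3.5, 20, 0, 0, 0, 14]],
  ],
)

```text
t: 19.48
eef_pos: [0.5784, -0.0032, 0.061]
tool_rot: [0.001, 1.0, 0.0, -0.0]
wrist_force: [0.1, 0.1, 0.2]
gripper_width: 0.23
grip_force: 30.0
```

```bash
python3 w.py w7
```

```text
t 19.48 pos [578.4  -3.2  61. ] yaw y-axis [0.001 1.   ] w 20.9 F [0.1 0.1 0.2] grip 30.0
blue [446.  35.] [354   0] [559  95]
orange [277. 254.] [259 231] [300 274] (0.046, 0.02, array([573.2,  -4.2]), np.float64(2.3))
red [280. 270.] [259 258] [301 277] (0.066, 0.061, array([544.4,  -0.6]), np.float64(2.1)) (0.046, 0.02, array([584.9,  -2.5]), np.float64(0.8)) (0.014, 0.092, array([554.6,   0.6]), np.float64(2.9)) (0.014, 0.06, array([ 5.712e+02, -3.000e-01]), np.float64(2.7))
red [283. 219.] [234 174] [327 248]
```

View pics/w7.png

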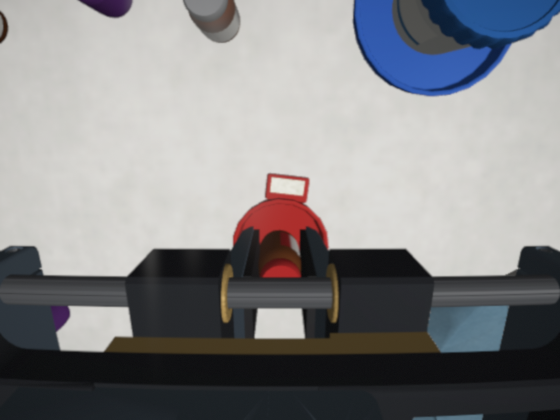

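The vial (280,265) is held upright and centred over the red dish (281,235).

Emit:
play_rows(
  series=[
    [[0, 0, 5, 0, 0, 0, 14], [0, 0, 9, 0, 0, 0, 14], [0, 0, 12, 0, 0, 0, 14], [0, 0, 14, 0, 0, 0, 14], [0, 0, 15, 0, 0, 0, 14], [0, 0, 15.5, 0, 0, 0, 14], [0, 0, 15.5, 0, 0, 0, 14]],
  ],
)

```text
t: 20.4
eef_pos: [0.5787, -0.0028, 0.046]
tool_rot: [0.0, 1.0, 0.0, 0.0]
wrist_force: [-0.0, 0.7, -0.3]
gripper_width: 0.232
grip_force: 30.0
```

Emit:
play_rows(
  series=[
    [[0, 0, 0.5, 0, 0, 0, 14], [0, 0, 1, 0, 0, 0, 14], [0, 0, 1, 0, 0, 0, 14]],
  ],
)

```text
t: 20.78
eef_pos: [0.5789, -0.0029, 0.0458]
tool_rot: [0.0, 1.0, 0.0, 0.0]
wrist_force: [-1.8, 0.2, 5.9]
gripper_width: 0.233
grip_force: 30.0
```

Emit:
play_rows(
  series=[
    [[0, 0, 0, 0, 0, 0, 30], [0, 0, 0, 0, 0, 0, 45], [0, 0, 0, 0, 0, 0, 50], [0, 0, 0, 0, 0, 0, 50], [0, 0, -20, 0, 0, 0, 50], [0, 0, -60, 0, 0, 0, 50], [0, 0, -110, 0, 0, 0, 50], [0, 0, -165, 0, 0, 0, 50]],
  ],
)

```text
t: 21.78
eef_pos: [0.5781, -0.0028, 0.2109]
tool_rot: [0.0, 1.0, 0.0, -0.001]
wrist_force: [1.0, 0.3, -0.3]
gripper_width: 0.551
grip_force: 0.0
```

Emit:
play_rows(
  series=[
    [[30, -40, 0, 0, 0, 0, 50], [60, -80, 0, 0, 0, 0, 50], [92, -120, 0, 0, 0, 0, 50], [120, -158, 0, 0, 0, 0, 50], [130, -170, 0, 0, 0, 0, 50], [130, -170, 0, 0, 0, 0, 50]],
  ],
)

```text
t: 22.52
eef_pos: [0.4484, -0.173, 0.21]
tool_rot: [0.001, 1.0, 0.0, 0.0]
wrist_force: [-0.4, 0.4, 0.3]
gripper_width: 0.548
grip_force: 0.0
```

```bash
python3 w.py w8
```

```text
t 22.52 pos [ 448.4 -173.   210. ] yaw y-axis [0.003 1.   ] w 50.0 F [-0.4  0.4  0.3] grip 0.0
blue [521. 188.] [473 134] [559 229] (0.014, 0.092, array([445.9,  83.2]), np.float64(2.8))
```

View pics/w8.png

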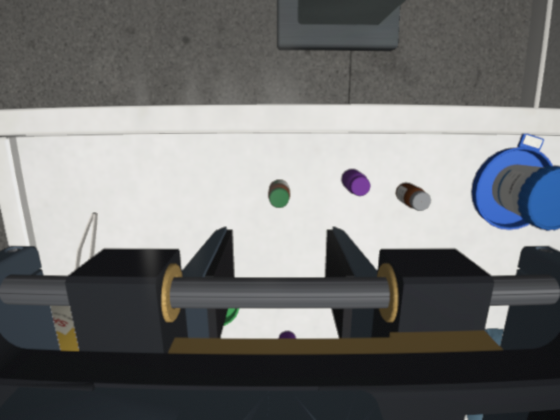

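The green cap at (280,196) is at the same pixel as the red one was when centred, so the vial is at about (448,-173). The purple vial (358,183) is well clear.

Emit:
play_rows(
  series=[
    [[0, 0, 50, 0, 0, 0, 50], [0, 0, 95, 0, 0, 0, 50], [0, 0, 130, 0, 0, 0, 50], [0, 0, 153, 0, 0, 0, 50], [0, 0, 164, 0, 0, 0, 50], [0, 0, 168, 0, 0, 0, 50], [0, 0, 168, 0, 0, 0, 40], [0, 0, 168, 0, 0, 0, 30]],
  ],
)

```text
t: 23.58
eef_pos: [0.4491, -0.1729, 0.0427]
tool_rot: [0.0, 1.0, -0.0, 0.001]
wrist_force: [0.7, -0.2, 0.1]
gripper_width: 0.358
grip_force: 0.0
```

Emit:
play_rows(
  series=[
    [[0, 0, 0, 0, 0, 0, 24], [0, 0, 0, 0, 0, 0, 16], [0, 0, 0, 0, 0, 0, 14], [0, 0, 0, 0, 0, 0, 14], [0, 0, 0, 0, 0, 0, 14], [0, 0, 0, 0, 0, 0, 14]],
  ],
)

```text
t: 24.32
eef_pos: [0.4488, -0.1729, 0.0424]
tool_rot: [0.0, 1.0, -0.0, 0.0]
wrist_force: [0.3, 1.1, 5.8]
gripper_width: 0.231
grip_force: 30.0
```

Emit:
play_rows(
  series=[
    [[0, 0, -10, 0, 0, 0, 14], [0, 0, -30, 0, 0, 0, 14], [0, 0, -60, 0, 0, 0, 14], [0, 0, -85, 0, 0, 0, 14], [0, 0, -95, 0, 0, 0, 14], [0, 0, -95, 0, 0, 0, 14]],
  ],
)

```text
t: 25.08
eef_pos: [0.4485, -0.1727, 0.1371]
tool_rot: [0.0, 1.0, -0.0, 0.0]
wrist_force: [-0.1, 1.1, 0.4]
gripper_width: 0.231
grip_force: 30.0
```

Run:
```python
from h import *
g=get_image("top"); HUE["y"]=(17,32)
m=mask(g,"y"); m[:150]=0; m[230:]=0; m[:,:420]=0; m[:,480:]=0
r,c=np.nonzero(m); i=c.argmin(); print(len(c),c.min(),r[i])
for z in(0,.05,.1,.15): print(z,(cast(g,[(c[i],r[i])],z)*1e3).round())
print("centrifuge front",(cast(g,[(385,152)],0)*1e3).round(),(cast(g,[(385,152)],.1)*1e3).round())
for c in("red","green"): print(c,[(k.mean(0).round(1),len(k)) for k in blobs(g,c,10)])
```

```text
451 432 192
0 [[ 605. -365.]]
0.05 [[ 601. -349.]]
0.1 [[ 596. -333.]]
0.15 [[ 592. -317.]]
centrifuge front [[ 702. -258.]] [[ 685. -235.]]
red [(array([ 44.1, 206.2]), 17), (array([ 66.2, 205.4]), 17), (array([ 54.6, 205.7]), 19), (array([277.7, 206.7]), 73), (array([472.4, 184.2]), 146), (array([15.9,  4.1]), 39)]
green [(array([384.1, 203.3]), 72), (array([ 48.7, 117.6]), 20), (array([ 26.8, 118.6]), 23), (array([ 15.9, 118.1]), 21), (array([ 37.6, 117.7]), 19), (array([  4.6, 117.6]), 20)]
```

```bash
python3 -c "
from station import readout
print(readout.state()['joints'].round(2))"
```

```text
[-0.39  0.27  1.93  0.    0.95 -1.96]
```

The bin's lid would overlap the gripper body in this orientation. I'll turn it 90° with the last joint (q6 from -1.96 to about -0.4) before approaching.

Emit:
play_rows(
  series=[
    [[0, 0, 0, 0, 0, 6, 14], [0, 0, 0, 0, 0, 16, 14], [0, 0, 0, 0, 0, 26, 14], [0, 0, 0, 0, 0, 36, 14], [0, 0, 0, 0, 0, 46, 14], [0, 0, 0, 0, 0, 56, 14], [0, 0, 0, 0, 0, 66, 14], [0, 0, 0, 0, 0, 76, 14]],
  ],
)

```text
t: 26.12
eef_pos: [0.4476, -0.1724, 0.1355]
tool_rot: [0.618, 0.786, -0.0, -0.002]
wrist_force: [0.5, 0.0, -0.5]
gripper_width: 0.234
grip_force: 30.0
```

Emit:
play_rows(
  series=[
    [[0, 0, 0, 0, 0, 9, 14], [0, 0, 0, 0, 0, 14, 14], [0, 0, 0, 0, 0, 14, 14]],
  ],
)

```text
t: 26.5
eef_pos: [0.4478, -0.1725, 0.1357]
tool_rot: [0.707, 0.707, -0.0, -0.001]
wrist_force: [-0.9, 0.3, -0.1]
gripper_width: 0.233
grip_force: 30.0
```

```bash
python3 -c "
import w;w.st()"
```

```text
t 26.5 pos [ 447.8 -172.5  135.7] yaw y-axis [1. 0.] w 21.3 F [-0.9  0.3 -0.1] grip 30.0
```

Emit:
play_rows(
  series=[
    [[-6, 10, 0, 0, 0, 0, 14], [-20, 34, 0, 0, 0, 0, 14], [-38, 64, 0, 0, 0, 0, 14], [-56, 95, 0, 0, 0, 0, 14], [-69, 117, 5, 0, 0, 0, 14], [-76, 129, 20, 0, 0, 0, 14], [-76, 129, 45, 0, 0, 0, 14], [-76, 129, 65, 0, 0, 0, 14]],
  ],
)

```text
t: 27.5
eef_pos: [0.5766, -0.2485, 0.0696]
tool_rot: [0.707, 0.707, -0.0, -0.001]
wrist_force: [0.2, 0.9, -1.0]
gripper_width: 0.23
grip_force: 30.0
```

Emit:
play_rows(
  series=[
    [[0, 0, 8, 0, 0, 0, 14], [0, 0, 9, 0, 0, 0, 14], [0, 0, 9, 0, 0, 0, 14]],
  ],
)

```text
t: 27.88
eef_pos: [0.5778, -0.249, 0.0635]
tool_rot: [0.707, 0.707, 0.0, 0.001]
wrist_force: [-0.2, -0.3, 0.2]
gripper_width: 0.236
grip_force: 30.0
```

```bash
python3 w.py w9
```

```text
t 27.88 pos [ 577.8 -249.    63.5] yaw y-axis [ 1.    -0.001] w 21.5 F [-0.2 -0.3  0.2] grip 30.0
orange [276. 253.] [258 235] [300 270] (0.066, 0.061, array([ 573. , -265.4]), np.float64(3.3)) (0.046, 0.02, array([ 577.5, -248.4]), np.float64(1.6))
green [280. 269.] [260 257] [300 276] (0.066, 0.061, array([ 579.8, -215.2]), np.float64(2.0)) (0.046, 0.02, array([ 578.7, -255.7]), np.float64(0.6)) (0.014, 0.092, array([ 580.8, -225.3]), np.float64(2.7))
green [240. 217.] [226 202] [254 241] (0.066, 0.061, array([ 530.8, -217. ]), np.float64(1.4)) (0.046, 0.02, array([ 551.4, -225.9]), np.float64(1.1)) (0.014, 0.092, array([ 509.3, -230.8]), np.float64(1.9)) (0.014, 0.06, array([ 525.5, -233.7]), np.float64(1.7))
green [292. 222.] [249 195] [332 249]
```

View pics/w9.png

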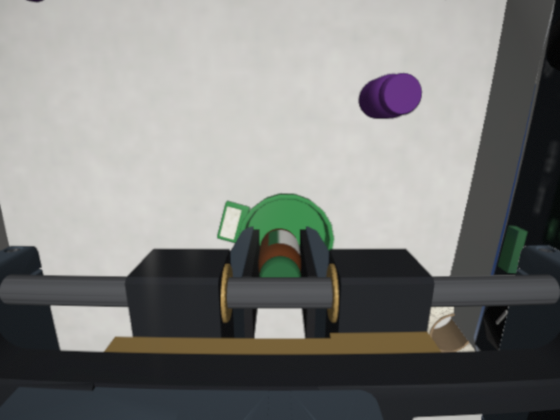

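The vial (280,255) is over the green dish (288,232), about 3 mm off-centre. I'll nudge it and lower.

Emit:
play_rows(
  series=[
    [[0, 2, 5, 0, 0, 0, 14], [0, 2.5, 9, 0, 0, 0, 14], [0, 2.5, 12, 0, 0, 0, 14], [0, 2.5, 14.5, 0, 0, 0, 14], [0, 2.5, 16, 0, 0, 0, 14], [0, 2.5, 16.7, 0, 0, 0, 14], [0, 2.5, 17, 0, 0, 0, 14], [0, 2.5, 17, 0, 0, 0, 14]],
  ],
)

```text
t: 28.92
eef_pos: [0.5799, -0.2489, 0.0464]
tool_rot: [0.707, 0.707, 0.0, 0.0]
wrist_force: [-1.6, 0.6, 4.6]
gripper_width: 0.232
grip_force: 30.0
```

Emit:
play_rows(
  series=[
    [[0, 0, 0, 0, 0, 0, 26], [0, 0, 0, 0, 0, 0, 36], [0, 0, 0, 0, 0, 0, 42], [0, 0, 0, 0, 0, 0, 42], [0, 0, -15, 0, 0, 0, 42], [0, 0, -50, 0, 0, 0, 42], [0, 0, -100, 0, 0, 0, 42], [0, 0, -150, 0, 0, 0, 42]],
  ],
)

```text
t: 29.92
eef_pos: [0.5799, -0.2488, 0.1985]
tool_rot: [0.707, 0.707, 0.0, 0.0]
wrist_force: [0.8, -0.7, -0.8]
gripper_width: 0.461
grip_force: 0.0
```

Emit:
play_rows(
  series=[
    [[30, -40, 0, 0, 0, 0, 42], [70, -80, 0, 0, 0, 0, 42], [110, -110, 0, 0, 0, 0, 42], [110, -110, 0, 0, 0, 0, 42]],
  ],
)

```text
t: 30.42
eef_pos: [0.4679, -0.1368, 0.1972]
tool_rot: [0.707, 0.708, 0.0, -0.0]
wrist_force: [0.1, -0.0, 0.2]
gripper_width: 0.456
grip_force: 0.0
```

Run:
```python
from h import *
import w; w.st()
a=get_image("top")["img"][150:310,80:440,::-1]; b=get_image("scene")["img"][130:320,140:400,::-1]
a=cv2.resize(a,(620,276),interpolation=3); b=cv2.resize(b,(416,304),interpolation=3)
o=np.zeros((580,620,3),np.uint8); o[:276]=a; o[276:,:416]=b
cv2.imwrite("pics/end.png",o)
```

```text
t 30.43 pos [ 467.9 -136.8  197.2] yaw y-axis [1.    0.001] w 41.6 F [ 0.1 -0.   0.2] grip 0.0
```

View pics/end.png

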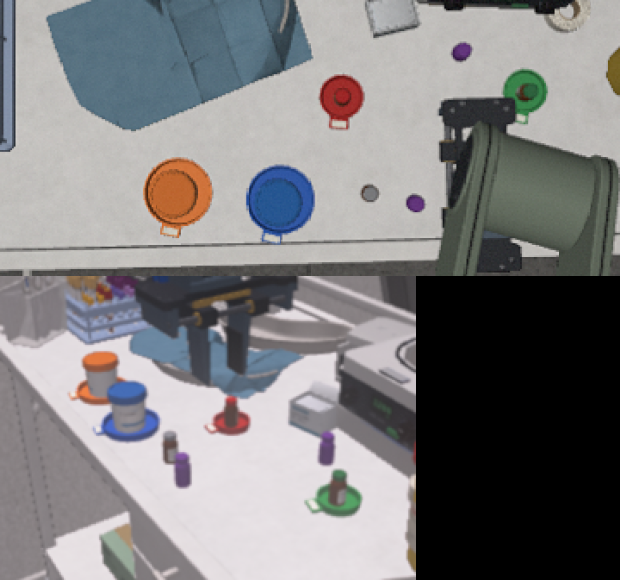

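All four specimens stand upright inside their matching dishes: orange cup (175,193), blue cup (278,198), red vial (342,96), green vial (527,92). The grey vial, purple decoys and swab box haven't moved, and the gripper is clear.

```bash
python3 -c "
from station import job_done
print(job_done())"
```

```text
the job is handed in; nothing more can be done
None
```

I stood both cups and both vials upright in their matching dishes, left the grey vial, swab box and purple look-alikes where they were, and handed the job in at about 30 s.

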